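# Shim the wash stand level and scrub the steel canister

## Task

Push the wooden wedge under the low edge of the sagging steel tray until the tray sits level, and leave it there. Then take the long brush from its white pot and scrub the inside of the canister fixed on the tray: down to the bottom three times, drawing the brush up to about two thirds of the bore between times. Finally stand the brush back in its pot, and leave the other fittings where they are.

Things in the scene. Friction and masses are not known exactly. Their poses are not given: they have to be found in the camera images.
- stand: Fixed dark steel foot frame. Origin at table level; x across, y along the stand, z up. Tray hinge line at y = -60 mm, 30 mm high; the tray's free edge bar at y = +65 mm when level. Two guide rails 12 mm high run from y = 80 to 195 mm, inner faces at x = -31 and +31 mm: a channel on the table in which the wedge slides towards -y, under the tray.
- tray (a joint): Tilt of the tray about its hinge (rad): 0 = level, -0.112 = free (+y) edge hanging at its lowest stop (the start), positive = free edge too high (up to 0.06). It swings freely and sinks under its own weight (0.8 kg with the canister fixed on it) unless the wedge holds it.
- tray_edge (a point): Underside of the 10 mm round bar below the tray's free edge, middle of its length, 125 mm from the hinge. 20 mm above the table when the tray is level, 6 mm at the start.
- wedge: Loose plain wooden wedge, 110 mm long (y), 50 mm wide (x), 0.12 kg, lying in the guide channel. Origin: centre of its underside. Thin end (3 mm high) at y = -55 mm, facing the tray; thick end (25 mm, upright face to push on) at y = +55 mm; top slopes 1 in 5. Friction holds it where left. The tray is level with the wedge's origin at about y = +35 mm of the stand: thick end 25 mm out past the edge bar.
- wedge_back (a point): Middle of the wedge's thick end face, 12 mm above the table.
- bore_floor (a point): Centre of the inner floor of the open steel canister on the tray; z along its bore (vertical when the tray is level), 37 mm above the table then. The bore is 64 mm in diameter and 91 mm deep; outside 70 mm diameter, with an 82 mm rim flange.
- bore_rim (a point): Centre of the canister's mouth, 91 mm along the bore from bore_floor, 128 mm above the table when level.
- brush: Loose long brush standing upright in its pot, 178 mm long, 0.12 kg. Origin at the centre of the flat lower end of the head; z up the brush to the handle. Stiff round black bristle head, 40 mm diameter, from z = 0 to 55 mm; steel rod 12 mm diameter; round white handle 22 mm diameter from z = 118 to 178 mm.
- holder: Fixed white open plastic pot, 68 mm outside diameter and 70 mm high, on a flat 96 mm foot; the bore is 60 mm in diameter. Origin at table level on its axis. The brush stands in it.
- holder_in (a point): Centre of the pot's inner floor, 5 mm above the table.
- spool: Bystander: loose solid-looking steel flanged spool, 64 mm diameter, 74 mm high, standing on the table. Origin under its centre.
- gauge: Bystander: loose round dial gauge lying face up, 92 mm diameter, 34 mm thick, a 58 mm stub along its x. Origin under the dial's centre.
- clamp: Bystander: loose steel ring clamp, 64 mm diameter, 16 mm high, with a wing screw at its x side. Origin under the ring's centre.
Not all that is in view belongs to the job. Of the things shaped like the wedge, the wooden one is meant. Of the things shaped like the brush, the black one is meant.

How it is judged:
By the outcome, as a careful person would: the job done as asked, in the order asked, and still so for the second after the job is handed in, with the robot touching nothing.
It also fails if it takes over 72 s, if anything falls off the work surface, if the arm or the gripper's body presses on something with over 40 N, if the wrist force passes 120 N, or if a joint passes its speed limit or range.

## Robot

A 6-joint arm with a two-finger parallel gripper is mounted at the origin on the work surface. World frame = base frame: x ahead of the robot, y to its left, z up, the work surface at z = 0. Lengths are in m, angles in rad, forces in N, time in s.
With the tool pointing down it reaches from about 0.4 to 0.825 m from the base axis. Payload 7 kg.
Tool frame: the origin (TCP) lies at the centre of the arm's flange, where the gripper is bolted on; the fingertips stand 178 mm ahead of it and the grasp point (between the pads) lies arm.tcp_to_grasp ahead of it (arm.tcp_to_grasp is the distance from the TCP to the grasp point, in m); z points along the fingers, y is the direction in which the jaws open and shut (so a half turn about z gives the same grasp; the last joint's range is limited). The gripper opens to 88 mm and grips with 3 to 60 N. Pads are 19 mm wide; open, the fingers measure 130 mm over their backs; the gripper's body (78 mm by 193 mm) begins 47 mm behind the grasp point.
Start: joints at [1.484, 0.359, 0.012, 0, -1.224, -0.288], TCP at [0.247, 0.628, 0.405] pointing down, gripper open.
Joint ranges: [-3.07, 3.07], [-1.43, 2.12], [-1.02, 1.25], [-3.03, 1.67], [-3.05, -0], [-3.03, 3.03]. Speed limits (rad/s): [2.39, 2.39, 3.01, 3.14, 3.14, 3.14].

## Interface

Orientations are given as [roll, pitch, yaw] about the fixed x, y, z axes, in that order (R = Rz(yaw) Ry(pitch) Rx(roll)).
In Python, from station import arm gives the robot as it stands.
- The arm moves only by the tool move_arm, never from a script. Its argument "deltas" is a list of rows, each a list of 6 numbers: the shift along the world's x, y, z in mm, then the turn, a rotation vector about the world's x, y, z in degrees. In form: [[tx, ty, tz, ax, ay, az], ...]. A call has exactly 5 rows; each row shifts and turns the commanded pose from where the row before left it; what a row does not reach is not made up. A row lasts 1/12 s, in which the tool goes at most 41.7 mm and 7.16 degrees, less where a joint would pass 70% of its speed; a pose out of reach is approached as far as the arm can. A call with a gripper value outside its range is refused whole. "claw" is the closure in counts, from 0 (fully open) to 255 (shut), set as the call begins (left out, the last holds). The fingers move at their own pace and stop on an object; "squeeze" is the grip in N (left out, the last holds). Time passes only in rows, so rows that do not move let the fingers close, or fill a call up. It gives the time, the measured TCP pose, the force and the opening at its end, in the units of the state.
- arm.get_state(): the state, without advancing time (a new reading comes with each control period).
- arm.grab_frame(name): name is "scene" or "side" or "wrist"; returns the picture (480x640x3 uint8, red, green, blue); there is no depth.
- arm.calibration(name): a dict with "intrinsics" (3x3 intrinsics, pixels), "T" (4x4, takes a point from camera to world coordinates); the wrist camera has in their place "mount" (4x4, takes a point from camera to tool coordinates, whose origin is the TCP and whose axes are the flange's). Camera axes: x right, y up, looking along -z (the intrinsics and any distortion apply to the point x, -y, -z); pixel columns grow to the right and rows downward; lengths in m; the calibration is good to about 2 mm. A picture is of the moment at which its call begins: read the wrist's pose just before it. calibration takes no time and is no camera call.
- arm.job_done(): hands the job in, once; it reports no verdict.
Trained networks look in the newest picture that a camera, given by its name, has taken for a name from the list of things; names that differ only in an ending like _2 or _b are one class to them, and where a whole thing is asked for, a point or a joint stands for the part that bears it (a point fixed in the world has none). Each returns a list of dicts, best first, with "score" (0 to 1); they miss things now and then, are a little off and sometimes report something else, mostly with a low value. They report only what shows in the picture. A call takes as long as a camera call. They do not tell look-alikes from the thing itself.
- arm.spot_in(thing, camera): "xy" ([column, row] in pixels, amid what is visible of it).
- arm.masks_of(thing, camera): "pixels" (480x640 bool, what is visible of it) and "xy" ([column, row] in pixels, amid what is visible of it).
- arm.spot_point(thing, camera): "xy" ([column, row] in pixels: a listed point, or the origin of a listed thing).
The state is a dict: "t": time; "q": joint angles; "qd": joint speeds; "joint_efforts": joint torques, N m; "eef_pos": TCP position; "ee_rot": TCP orientation; "force": force on the tool from outside, world axes, zero at the start; "moment": the same for the moment, N m; "width": finger opening in m.
Only numpy, scipy, OpenCV 4.12 (cv2) and the standard library are available. Lean on these libraries where they do the work, as an engineer would, in place of code of your own. Each camera call takes 0.05 s, during which the arm holds its last target. There are 200 camera calls.

## Working session

There is one attempt and no reset: what is moved stays moved. The work goes in short steps, Python scripts to look and compute and a tool call to move; the robot and the scene stay as the last step left them, time stands still between calls to the robot, and variables do not carry over. Pictures are saved under pics/ and viewed, about 8 in all and at most 12, crops included, and the job is handed in when it is done.

Besides the shell and the picture viewer there is one more tool, called after "Call:" by a JSON object that holds its "method" and its "body", one argument or row to a line. move_arm: Moves the arm, as the interface text tells. Its arguments: {"type":"object","properties":{"deltas":{"type":"array","items":{"type":"array","items":{"type":"number"}}},"claw":{"type":"number"},"squeeze":{"type":"number"}},"required":["deltas"]}

```bash
ls; mkdir -p pics; python3 - <<'E'
from station import arm
import cv2,numpy as np
print(arm.get_state(), arm.tcp_to_grasp)
for n in ["scene","side"]:
    f=arm.grab_frame(n); cv2.imwrite(f"pics/{n}0.png",f[:,:,::-1])
    c=arm.calibration(n); print(n,{k:np.round(v,4).tolist() if hasattr(v,'shape') else v for k,v in c.items()})
    for t in ["stand","wedge","wedge_back","brush","holder","holder_in","bore_rim","tray_edge","bore_floor"]:
        try: print(t,[(np.round(d["xy"]).tolist(),round(d["score"],2)) for d in arm.spot_point(t,n)])
        except Exception as e: print(t,e)
print(arm.calibration("wrist"))
a=cv2.imread("pics/scene0.png");b=cv2.imread("pics/side0.png")
E
```

```text
pics
{'t': 0.0, 'q': array([ 1.48410316e+00,  3.59378519e-01,  1.10507105e-02, -3.40394168e-04,
       -1.22408923e+00, -2.88107639e-01]), 'qd': array([-0.00052444,  0.00114348, -0.00025117, -0.00028388, -0.00122399,
        0.001787  ]), 'joint_efforts': array([-2.19939524e-03, -5.82714057e+01,  2.93045068e+01,  6.99713588e+00,
        6.66299660e-03, -1.72754790e-04]), 'eef_pos': array([0.24703532, 0.62795914, 0.40372606]), 'ee_rot': array([ 3.13994781e+00, -1.53747657e-04, -3.74916610e-01]), 'force': array([ 0.17883783, -0.34042426,  0.11479008]), 'moment': array([-0.02125827,  0.06194921, -0.05897036]), 'width': 0.08754798597247786} 0.1593
scene {'intrinsics': [[579.5611, 0.0, 315.1717], [0.0, 579.5611, 232.884], [0.0, 0.0, 1.0]], 'T': [[0.1736, -0.637, 0.7511, 1.4886], [0.9848, 0.1057, -0.138, -0.1656], [0.0085, 0.7636, 0.6456, 0.928], [0.0, 0.0, 0.0, 1.0]]}
stand [([312.0, 257.0], 0.73)]
wedge [([377.0, 248.0], 0.9), ([451.0, 263.0], 0.71), ([311.0, 218.0], 0.43)]
wedge_back [([432.0, 246.0], 0.93), ([401.0, 246.0], 0.78), ([389.0, 221.0], 0.61)]
brush [([186.0, 352.0], 0.66)]

[... 683 characters left out ...]
0, 331.0], 0.71)]
holder_in [([467.0, 328.0], 0.57)]
bore_rim [([279.0, 224.0], 0.6)]
tray_edge [([258.0, 263.0], 0.8)]
bore_floor [([288.0, 271.0], 0.82), ([401.0, 372.0], 0.52)]
{'intrinsics': array([[387.06526048,   0.        , 318.04895642],
       [  0.        , 387.06526048, 237.598945  ],
       [  0.        ,   0.        ,   1.        ]]), 'mount': array([[ 1.04653115e-03,  9.54977050e-01,  2.96677836e-01,
         8.13404436e-02],
       [ 9.99999398e-01, -9.01241134e-04, -6.26490738e-04,
        -7.45657432e-04],
       [-3.30906007e-04,  2.96678313e-01, -9.54977418e-01,
         1.90105673e-02],
       [ 0.00000000e+00,  0.00000000e+00,  0.00000000e+00,
         1.00000000e+00]])}
```

View pics/scene0.png

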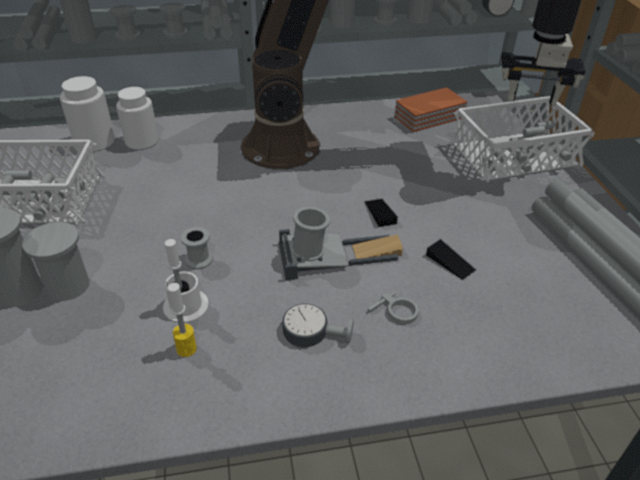

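View pics/side0.png

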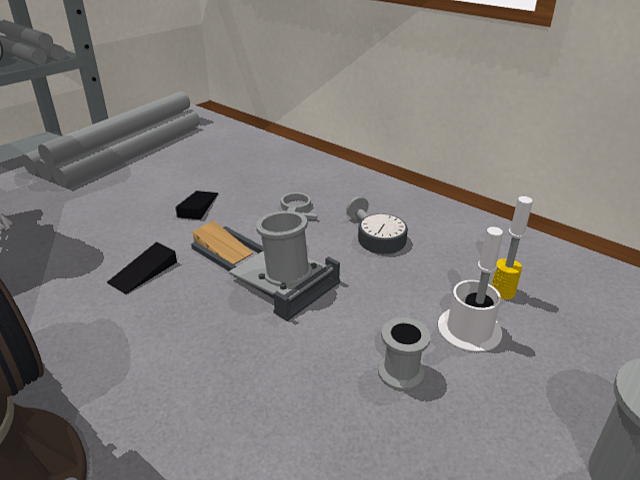

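Scene: the wooden wedge is at (377,248), with black wedge look-alikes at (381,212) and (451,258). The black brush stands in the pot, handle top (170,245) in scene and (494,233) in side. The yellow brush at (185,340) scene is the look-alike.

```bash
cat > h.py <<'E'
from station import arm
import cv2,numpy as np
from scipy.spatial.transform import Rotation as Ro
def cam(n,s=None):
    c=arm.calibration(n); K=np.array(c["intrinsics"])
    if n=="wrist":
        s=s or arm.get_state(); M=np.eye(4); M[:3,:3]=Ro.from_euler("xyz",s["ee_rot"]).as_matrix(); M[:3,3]=s["eef_pos"]
        return K,M@c["mount"]
    return K,np.array(c["T"])
def ray(C,p):
    K,T=C; d=np.linalg.solve(K,[p[0],p[1],1])*[1,-1,-1]
    return T[:3,3],T[:3,:3]@d/np.linalg.norm(d)
def atz(C,p,z):
    o,d=ray(C,p); return o+d*(z-o[2])/d[2]
def tri(rs):
    A=0;b=0
    for o,d in rs:
        P=np.eye(3)-np.outer(d,d);A=A+P;b=b+P@o
    x=np.linalg.solve(A,b); return x,[round(1000*np.linalg.norm((np.eye(3)-np.outer(d,d))@(x-o)),1) for o,d in rs]
def proj(C,P):
    K,T=C; q=(np.atleast_2d(P)-T[:3,3])@T[:3,:3]*[1,-1,-1]; q=q@K.T; return q[:,:2]/q[:,2:]
E
python3 - <<'E'
from h import *
S,D=cam("scene"),cam("side")
for n,a,b in [("rim",(309,217),(279,224)),("floor",(308,250),(288,271)),("edge",(337,256),(258,263)),("stand",(312,257),(282,282)),("holder",(188,306),(466,331)),("handletop",(171,241),(494,231)),("yellowtop",(174,288),(524,200)),("holderin",(188,302),(467,328))]:
    x,e=tri([ray(S,a),ray(D,b)]); print(n,x.round(4),e)
for n,p,z in [("wedge",(377,248),0),("wback",(401,246),.012),("rail1",(397,261),.01),("rail2",(397,237),.01),("spool",(200,262),0),("gauge",(305,332),0.01)]: print(n,atz(S,p,z).round(3))
for n,p,z in [("spool",(404,375),0),("gauge",(382,238),0.034),("clamp",(296,203),.016)]: print(n,atz(D,p,z).round(3))
E
```

```text
rim [0.492  0.0046 0.1213] [np.float64(1.9), np.float64(1.9)]
floor [ 0.5006 -0.0008  0.0286] [np.float64(0.5), np.float64(0.5)]
edge [0.5036 0.0712 0.0054] [np.float64(3.7), np.float64(3.7)]
stand [0.4966 0.0098 0.0018] [np.float64(0.0), np.float64(0.0)]
holder [ 0.6005 -0.2807 -0.0042] [np.float64(0.6), np.float64(0.6)]
handletop [ 0.6004 -0.2895  0.1829] [np.float64(1.3), np.float64(1.3)]
yellowtop [ 0.7227 -0.2826  0.1751] [np.float64(0.1), np.float64(0.1)]
holderin [ 0.5977 -0.2808  0.0047] [np.float64(2.0), np.float64(2.0)]
wedge [0.489 0.17  0.   ]
wback [0.504 0.224 0.012]
rail1 [0.551 0.201 0.01 ]
rail2 [0.469 0.225 0.01 ]
spool [ 0.469 -0.251  0.   ]
gauge [ 0.726 -0.044  0.01 ]
spool [ 0.461 -0.259  0.   ]
gauge [ 0.678 -0.067  0.034]
clamp [0.691 0.157 0.016]
```

Call:
{"method": "move_arm", "body": {
  "deltas": [
    [17,-32,0,0,0,-4.57],
    [17,-32,0,0,0,-4.57],
    [17,-32,0,0,0,-4.57],
    [17,-32,0,0,0,-4.57],
    [17,-32,0,0,0,-4.57]
  ],
  "claw": 255,
  "squeeze": 30
}}

```text
t: 1.42
eef_pos: [0.3326, 0.4666, 0.4047]
ee_rot: [-3.141, 0.0, -0.777]
force: [0.7, -0.4, 0.3]
width: 0.0595
```

Call:
{"method": "move_arm", "body": {
  "deltas": [
    [17,-32,0,0,0,-4.57],
    [17,-32,0,0,0,-4.57],
    [17,-32,0,0,0,-4.57],
    [17,-32,0,0,0,-4.57],
    [17,-32,0,0,0,-4.57]
  ]
}}

```text
t: 1.83
eef_pos: [0.4175, 0.3064, 0.4051]
ee_rot: [-3.141, 0.0, -1.176]
force: [1.0, -0.2, -0.3]
width: 0.0265
```

Call:
{"method": "move_arm", "body": {
  "deltas": [
    [17,-32,0,0,0,-4.57],
    [17,-32,0,0,0,-4.57],
    [17,-32,0,0,0,-4.57],
    [17,-32,0,0,0,-4.57],
    [17,-32,0,0,0,-4.57]
  ]
}}

```text
t: 2.25
eef_pos: [0.5025, 0.1464, 0.4051]
ee_rot: [-3.141, 0.001, -1.575]
force: [0.4, 0.6, -0.3]
width: 0.0007
```

```bash
python3 - <<'E'
from h import *
s=arm.get_state();print(s["t"],s["eef_pos"],s["ee_rot"],s["width"])
C=cam("wrist",s);f=arm.grab_frame("wrist");cv2.imwrite("pics/w1.png",f[:,:,::-1])
np.savez("w1.npz",K=C[0],T=C[1])
for t,z in [("wedge",0),("wedge_back",.012),("tray_edge",.006),("bore_rim",.122),("stand",0)]:
    for d in arm.spot_point(t,"wrist"): print(t,np.round(d["xy"]),round(d["score"],2),atz(C,d["xy"],z).round(4))
E
```

```text
2.25 [0.50254008 0.14640069 0.40509235] [-3.14084683e+00  5.11762886e-04 -1.57483910e+00] 0.0007482566260639125
wedge [458. 260.] 0.89 [0.3558 0.2123 0.    ]
wedge [323. 131.] 0.67 [0.4989 0.0788 0.    ]
wedge [318. 221.] 0.61 [0.5035 0.1681 0.    ]
wedge_back [322. 272.] 0.68 [0.5004 0.2202 0.012 ]
wedge_back [404. 273.] 0.66 [0.4151 0.2212 0.012 ]
tray_edge [322. 127.] 0.72 [0.4996 0.0749 0.006 ]
tray_edge [327.  18.] 0.17 [ 0.4956 -0.0161  0.006 ]
bore_rim [325.  21.] 0.62 [0.4989 0.0103 0.122 ]
stand [321.  54.] 0.56 [0.5011 0.0116 0.    ]
```

View pics/w1.png

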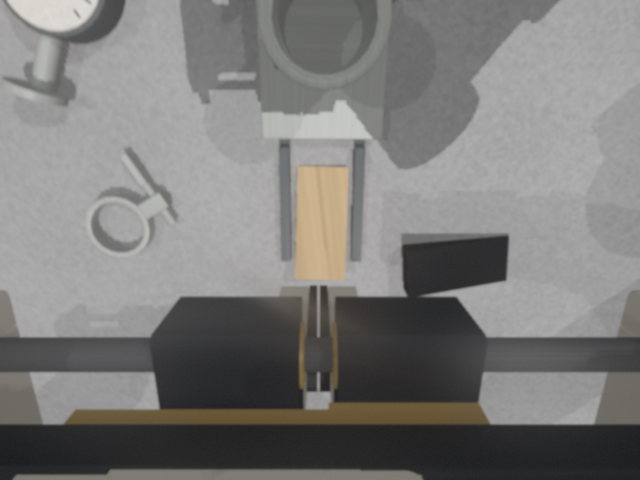

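The wrist view shows the wooden wedge at (297–348, 166–280) between the rails at x 285 and 357. The black look-alike is off at (455,265), and the wood colour is clear.

```bash
python3 - <<'E'
from h import *
d=np.load("w1.npz");C=(d["K"],d["T"])
f=cv2.imread("pics/w1.png");h=cv2.cvtColor(f,cv2.COLOR_BGR2HSV)
m=((h[...,0]>8)&(h[...,0]<25)&(h[...,1]>80)&(h[...,2]>110)).astype(np.uint8); m[290:]=0
c=max(cv2.findContours(m,0,1)[0],key=cv2.contourArea); print(cv2.boundingRect(c),cv2.minAreaRect(c))
for p,z in [((297,166),.003),((348,166),.003),((296,279),.025),((346,279),.025),((291,143),.012),((291,260),.012),((353,143),.012),((351,260),.012),((322,279),.025)]: print(p,atz(C,p,z).round(4))
E
```

```text
(320, 205, 9, 45) ((323.5671081542969, 227.1036376953125), (44.50391387939453, 5.300714015960693), 83.6598129272461)
(297, 166) [0.5244 0.1119 0.003 ]
(348, 166) [0.4744 0.1121 0.003 ]
(296, 279) [0.5264 0.2225 0.025 ]
(346, 279) [0.4758 0.2226 0.025 ]
(291, 143) [0.5292 0.0894 0.012 ]
(291, 260) [0.532  0.2069 0.012 ]
(353, 143) [0.4708 0.0896 0.012 ]
(351, 260) [0.4701 0.207  0.012 ]
(322, 279) [0.5001 0.2225 0.025 ]
```

Call:
{"method": "move_arm", "body": {
  "deltas": [
    [-1,38,0,0,0,0],
    [-1,38,0,0,0,0],
    [0,38,0,0,0,0.2],
    [0,0,-40,0,0,0],
    [0,0,-40,0,0,0]
  ]
}}

```text
t: 2.97
eef_pos: [0.4998, 0.2661, 0.3258]
ee_rot: [-3.137, 0.004, -1.562]
force: [0.0, -1.3, -2.1]
width: 0.0002
```

Call:
{"method": "move_arm", "body": {
  "deltas": [
    [0,0,-38,0,0,0],
    [0,0,-38,0,0,0],
    [0,0,-30,0,0,0],
    [0,0,-22,0,0,0],
    [0,0,-10,0,0,0]
  ]
}}

```text
t: 3.38
eef_pos: [0.4985, 0.2626, 0.1834]
ee_rot: [3.138, -0.003, -1.565]
force: [-0.2, -0.2, 0.4]
width: 0.0004
```

Call:
{"method": "move_arm", "body": {
  "deltas": [
    [0,-6,0,0,0,0],
    [0,-6,0,0,0,0],
    [0,-6,0,0,0,0],
    [0,-6,0,0,0,0],
    [0,-4,0,0,0,0]
  ]
}}

```text
t: 3.8
eef_pos: [0.5004, 0.2335, 0.1882]
ee_rot: [-3.14, 0.002, -1.568]
force: [0.3, 1.1, 1.4]
width: 0.0009
```

```bash
python3 - <<'E'
from h import *
s=arm.get_state();print(s["t"],s["eef_pos"],s["ee_rot"],s["force"])
C=cam("wrist",s);f=arm.grab_frame("wrist");g=arm.grab_frame("side")
np.savez("w2.npz",K=C[0],T=C[1])
cv2.imwrite("pics/w2.png",np.vstack([cv2.resize(f[:,100:540,::-1],None,fx=.7,fy=.7),cv2.resize(g[180:320,150:360,::-1],(308,205))]))
E
```

```text
3.8 [0.50037961 0.23352688 0.18817768] [-3.13975831e+00  1.85424717e-03 -1.56803598e+00] [0.30444213 1.0992338  1.40399862]
```

View pics/w2.png

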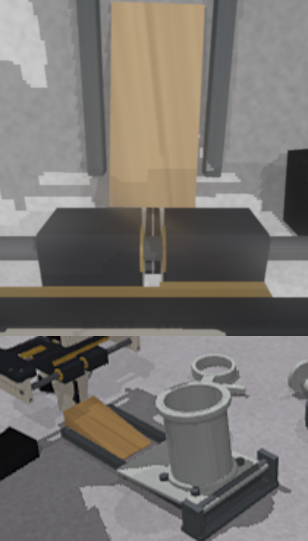

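Call:
{"method": "move_arm", "body": {
  "deltas": [
    [0,-8,0,0,0,0],
    [0,-10,0,0,0,0],
    [0,-10,0,0,0,0],
    [0,-10,0,0,0,0],
    [0,-10,0,0,0,0]
  ]
}}

```text
t: 4.32
eef_pos: [0.5002, 0.1851, 0.1868]
ee_rot: [-3.141, 0.0, -1.568]
force: [0.2, 1.3, 1.6]
width: 0.0006
```

Call:
{"method": "move_arm", "body": {
  "deltas": [
    [0,-10,0,0,0,0],
    [0,-10,0,0,0,0],
    [0,-10,0,0,0,0],
    [0,-8,0,0,0,0],
    [0,-6,0,0,0,0]
  ]
}}

```text
t: 4.73
eef_pos: [0.5005, 0.1416, 0.1868]
ee_rot: [-3.14, 0.002, -1.568]
force: [0.5, 6.4, -0.6]
width: 0.0005
```

Call:
{"method": "move_arm", "body": {
  "deltas": [
    [0,-5,0,0,0,0],
    [0,-4,0,0,0,0],
    [0,-4,0,0,0,0],
    [0,-3,0,0,0,0],
    [0,0,0,0,0,0]
  ]
}}

```text
t: 5.15
eef_pos: [0.5005, 0.1256, 0.1868]
ee_rot: [-3.14, 0.001, -1.568]
force: [2.4, 2.4, -0.9]
width: 0.0002
```

```bash
python3 - <<'E'
from h import *
s=arm.get_state();print(s["t"],s["eef_pos"],s["ee_rot"],s["force"])
C=cam("wrist",s);f=arm.grab_frame("wrist");g=arm.grab_frame("side");e=arm.grab_frame("scene")
np.savez("w3.npz",K=C[0],T=C[1])
for n in("scene","side"):
  for t in("bore_rim","bore_floor","tray_edge"): print(n,t,[(np.round(d["xy"],1).tolist(),round(d["score"],2)) for d in arm.spot_point(t,n)][:2])
S,D=cam("scene"),cam("side")
# overlay: level model
o=np.array([.5005,.011,0])
for im,Cc in((e,S),(g,D)):
  for z,y,x0 in((.020,.065,41),):
    pass
cv2.imwrite("pics/w3.png",np.hstack([cv2.resize(f[:,100:540,::-1],(392,428)),np.vstack([cv2.resize(g[180:320,170:360,::-1],(380,280)),cv2.resize(e[190:290,270:420,::-1],(380,253))[:148+105]])[:428]]) if 0 else np.vstack([cv2.resize(g[180:320,170:360,::-1],(570,420))]))
E
```

```text
5.15 [0.50045148 0.12559133 0.18679314] [-3.14046383e+00  8.90543175e-04 -1.56812141e+00] [ 2.36625119  2.44483116 -0.90149808]
scene bore_rim [([306.3, 215.6], 0.61)]
scene bore_floor [([341.1, 252.4], 0.71), ([398.9, 313.4], 0.71)]
scene tray_edge [([342.6, 248.4], 0.58)]
side bore_rim [([283.9, 221.3], 0.58)]
side bore_floor [([288.1, 268.5], 0.97)]
side tray_edge [([252.1, 259.5], 0.6)]
```

View pics/w3.png

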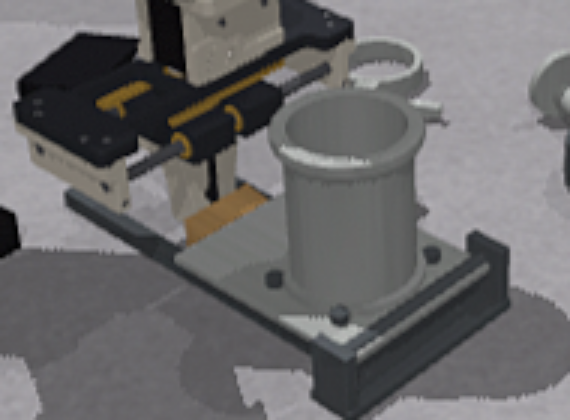

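Call:
{"method": "move_arm", "body": {
  "deltas": [
    [0,-3,0,0,0,0],
    [0,-3,0,0,0,0],
    [0,-3,0,0,0,0],
    [0,-2,0,0,0,0],
    [0,0,0,0,0,0]
  ]
}}

```text
t: 6.02
eef_pos: [0.5, 0.1151, 0.1865]
ee_rot: [3.142, 0.0, -1.568]
force: [0.9, 2.8, -2.0]
width: 0.0004
```

```bash
cat > tilt.py <<'E'
from h import *
def tilt():
    o=np.array([.5005,.011,0])
    def P(th,h,y): # point in tray frame rel hinge
        c,s=np.cos(th),np.sin(th); return o+[0,-.06+c*y-s*h,.03+s*y+c*h]
    for n,box in (("side",(262,205,46,75)),("scene",(286,203,50,50))):
        a=cv2.imread(f"pics/{n}0.png");b=arm.grab_frame(n)[:,:,::-1].copy();x,y,w,h=box
        A=cv2.cvtColor(a,6).astype(np.float32);B=cv2.cvtColor(b,6).astype(np.float32)
        W=np.float32([[1,0,0],[0,1,0]])
        r,W=cv2.findTransformECC(A[y:y+h,x:x+w],B,W+np.float32([[0,0,x],[0,0,y]]),cv2.MOTION_AFFINE,(3,100,1e-5),None,5)
        C=cam(n)
        best=[]
        for yc in (.05,.06,.07):
            res=[]
            for th in np.arange(-.112,.061,.002):
                e=0
                for hh,dx,dy in ((.098,.041,0),(.098,-.041,0),(.098,0,.041),(.05,0,.03),(.05,-.035,0),(.05,.035,0)):
                    p0=proj(C,P(-.112,hh,yc+dy)+[dx,0,0])[0];p1=proj(C,P(th,hh,yc+dy)+[dx,0,0])[0]
                    q=W@np.array([p0[0]-x,p0[1]-y,1]); e+=((q-p1)**2).sum()
                res.append(e)
            i=np.argmin(res);best.append((yc,round(-.112+.002*i,3),round((res[i]/6)**.5,2)))
        print(n,round(r,3),best)
E
python3 -c "
from tilt import *
s=arm.get_state();print(s['t'],s['eef_pos'],s['force']);tilt()"
```

```text
6.0167 [0.5000147  0.11507477 0.18650782] [ 0.85939923  2.76342679 -2.00249641]
side 0.466 [(0.05, np.float64(-0.02), np.float64(3.89)), (0.06, np.float64(-0.026), np.float64(4.0)), (0.07, np.float64(-0.028), np.float64(4.11))]
scene 0.718 [(0.05, np.float64(-0.032), np.float64(1.92)), (0.06, np.float64(-0.028), np.float64(2.08)), (0.07, np.float64(-0.024), np.float64(2.24))]
```

```bash
python3 - <<'E'
from h import *
o=np.array([.5005,.011,0])
def P(th,p):
    p=np.atleast_2d(p);c,s=np.cos(th),np.sin(th);return o+np.c_[p[:,0],-.06+c*p[:,1]-s*p[:,2],.03+s*p[:,1]+c*p[:,2]]
t=np.linspace(0,2*np.pi,60)
def draw(im,C,th,col,yc=.06):
    for r,z in((.041,.098),(.032,.098)):
        q=proj(C,P(th,np.c_[r*np.cos(t),yc+r*np.sin(t),0*t+z]))
        q=((q-off)*k).astype(int);cv2.polylines(im,[q.reshape(-1,1,2)],True,col,1)
rows=[]
for n,off in(("side",np.array([230,195])),("scene",np.array([270,195]))):
    C=cam(n);k=4;row=[]
    b=arm.grab_frame(n)[:,:,::-1].copy();cv2.imwrite(f"pics/{n}4.png",b)
    for im,ths in((cv2.imread(f"pics/{n}0.png"),[(-.112,(0,255,0))]),(b,[(0,(0,255,0)),(-.03,(0,0,255))])):
        c=cv2.resize(im[off[1]:off[1]+72,off[0]:off[0]+98],None,fx=k,fy=k,interpolation=cv2.INTER_CUBIC)
        for th,col in ths: draw(c,C,th,col)
        row.append(c)
    rows.append(np.hstack(row))
cv2.imwrite("pics/ov.png",np.vstack(rows))
E
```

```text
(no output)
```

View pics/ov.png

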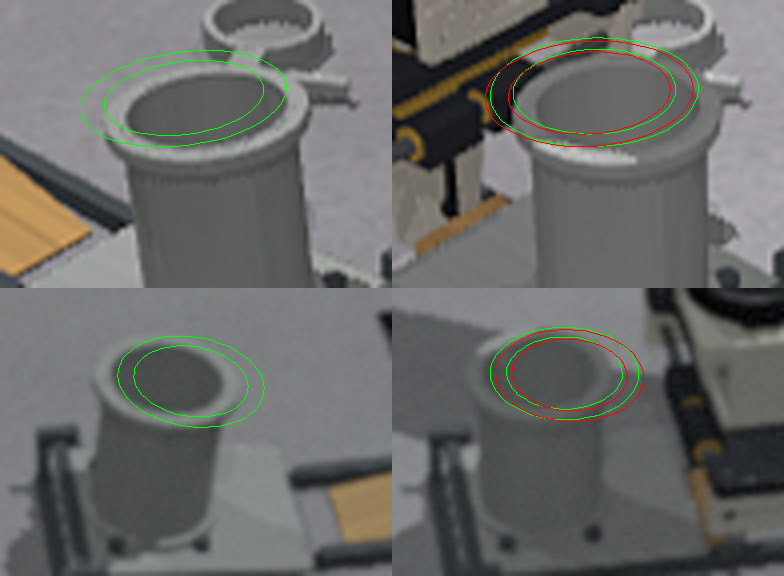

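The overlay shows the canister about 8 mm nearer the hinge than I assumed. It is too coarse to give the tilt, so I will push to the geometric target, retreat and look down the bore.

Call:
{"method": "move_arm", "body": {
  "deltas": [
    [0,-2,0,0,0,0],
    [0,-2,0,0,0,0],
    [0,0,0,0,0,0],
    [0,0,0,0,0,0],
    [0,6,0,0,0,0]
  ]
}}

```text
t: 6.63
eef_pos: [0.4996, 0.1162, 0.1865]
ee_rot: [3.14, -0.001, -1.569]
force: [0.1, -1.2, 0.9]
width: 0.0002
```

Call:
{"method": "move_arm", "body": {
  "deltas": [
    [0,20,5,0,0,0],
    [0,20,20,0,0,0],
    [0,0,38,0,0,0],
    [0,0,38,0,0,0],
    [0,0,38,0,0,0]
  ]
}}

```text
t: 7.05
eef_pos: [0.4995, 0.1571, 0.327]
ee_rot: [3.14, -0.002, -1.567]
force: [1.1, 1.0, -0.4]
width: 0.0001
```

Call:
{"method": "move_arm", "body": {
  "deltas": [
    [0,0,38,0,0,0],
    [0,-36,20,0,0,0],
    [0,-36,11,0,0,0],
    [0,-36,10,0,0,0],
    [0,0,0,0,0,0]
  ]
}}

```text
t: 7.47
eef_pos: [0.4994, 0.045, 0.4072]
ee_rot: [-3.14, -0.0, -1.57]
force: [0.0, 1.4, -0.7]
width: 0.0008
```

```bash
python3 - <<'E'
from h import *
s=arm.get_state();print(s["t"],s["eef_pos"],s["ee_rot"],s["force"])
C=cam("wrist",s);f=arm.grab_frame("wrist");g=arm.grab_frame("side");e=arm.grab_frame("scene")
np.savez("w5.npz",K=C[0],T=C[1]);cv2.imwrite("pics/w5.png",f[:,:,::-1]);cv2.imwrite("pics/side5.png",g[:,:,::-1]);cv2.imwrite("pics/scene5.png",e[:,:,::-1])
E
```

```text
7.4667 [0.49936848 0.04499154 0.40715654] [-3.13958010e+00 -4.23261532e-04 -1.57022116e+00] [ 0.00848855  1.39678396 -0.65599197]
```

View pics/w5.png

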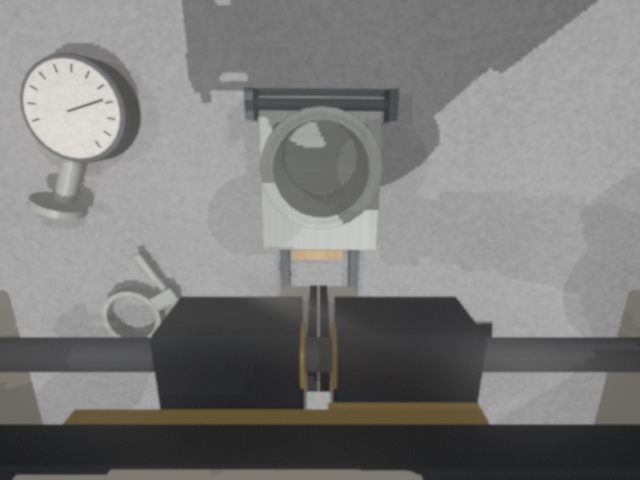

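```bash
python3 - <<'E'
from h import *
d=np.load("w5.npz");C=(d["K"],d["T"]);f=cv2.imread("pics/w5.png")
t=np.linspace(0,2*np.pi,120)
c=atz(C,(321,167),.128);print("rim",c, "wedge back",atz(C,(317,260.5),.025), "tray corners",[atz(C,p,.03).round(4) for p in((263,247),(377,249),(285,249),(352,249))])
k=5;off=np.array([250,95]);im=cv2.resize(f[95:270,250:395],None,fx=k,fy=k,interpolation=cv2.INTER_CUBIC)
im=cv2.convertScaleAbs(im,alpha=1.5)
def circ(c,r,col):
    q=proj(C,np.c_[c[0]+r*np.cos(t),c[1]+r*np.sin(t),0*t+c[2]]);cv2.polylines(im,[((q-off+.5)*k).astype(int).reshape(-1,1,2)],True,col,1)
circ(c,.041,(0,255,0));circ(c,.032,(0,255,0))
for th,col in((-.04,(0,0,255)),(0,(0,255,0)),(.04,(255,0,0))): circ(c-[0,-.091*np.sin(th),.091],.032,col)
cv2.imwrite("pics/ov5.png",im[:600])
E
```

```text
rim [ 0.49887213 -0.00381414  0.128     ] wedge back [0.50211945 0.10153817 0.025     ] tray corners [array([0.5549, 0.0857, 0.03  ]), array([0.4434, 0.0875, 0.03  ]), array([0.5334, 0.0877, 0.03  ]), array([0.4679, 0.0875, 0.03  ])]
```

View pics/ov5.png

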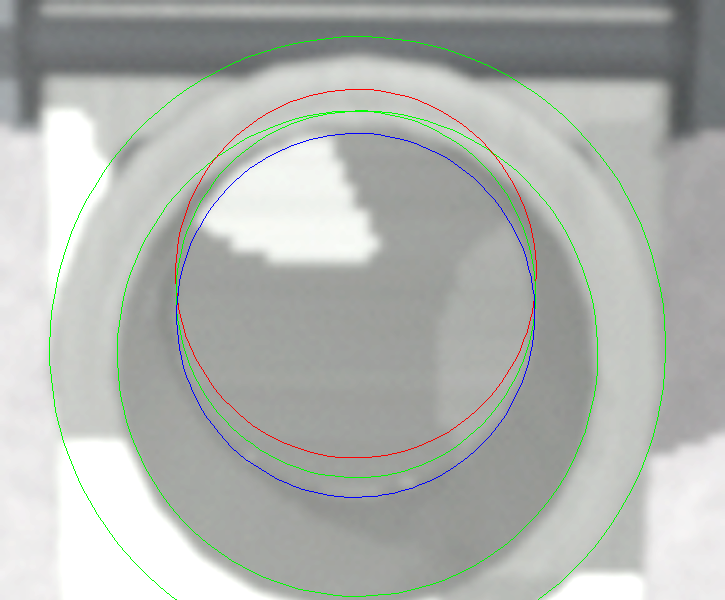

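```bash
python3 - <<'E'
from h import *
f=cv2.cvtColor(cv2.imread("pics/w5.png"),6).astype(float)
p=f[:,315:327].mean(1)
print("v",[(r,int(p[r])) for r in list(range(100,125))+list(range(186,233))])
p=f[163:173].mean(0);print("h",[(r,int(p[r])) for r in list(range(255,292))+list(range(350,388))])
E
```

```text
v [(100, 76), (101, 76), (102, 78), (103, 79), (104, 80), (105, 89), (106, 110), (107, 129), (108, 139), (109, 142), (110, 141), (111, 139), (112, 136), (113, 133), (114, 130), (115, 130), (116, 132), (117, 135), (118, 134), (119, 127), (120, 118), (121, 112), (122, 113), (123, 115), (124, 116), (186, 106), (187, 106), (188, 107), (189, 106), (190, 106), (191, 108), (192, 110), (193, 111), (194, 105), (195, 100), (196, 98), (197, 98), (198, 99), (199, 101), (200, 102), (201, 104), (202, 106), (203, 107), (204, 108), (205, 108), (206, 109), (207, 108), (208, 109), (209, 109), (210, 110), (211, 110), (212, 110), (213, 110), (214, 110), (215, 112), (216, 129), (217, 157), (218, 176), (219, 185), (220, 184), (221, 180), (222, 178), (223, 181), (224, 185), (225, 189), (226, 191), (227, 189), (228, 187), (229, 191), (230, 195), (231, 197), (232, 197)]
h [(255, 153), (256, 153), (257, 153), (258, 150), (259, 144), (260, 136), (261, 132), (262, 134), (263, 136), (264, 136), (265, 135), (266, 133), (267, 132), (268, 133), (269, 134), (270, 134), (271, 132), (272, 127), (273, 117), (274, 109), (275, 105), (276, 105), (277, 105), (278, 105), (279, 105), (280, 105), (281, 105), (282, 104), (283, 103), (284, 101), (285, 101), (286, 103), (287, 105), (288, 107), (289, 108), (290, 108), (291, 108), (350, 116), (351, 116), (352, 115), (353, 113), (354, 110), (355, 105), (356, 101), (357, 99), (358, 98), (359, 98), (360, 98), (361, 98), (362, 97), (363, 97), (364, 97), (365, 96), (366, 97), (367, 99), (368, 107), (369, 119), (370, 128), (371, 131), (372, 132), (373, 132), (374, 132), (375, 131), (376, 130), (377, 131), (378, 131), (379, 131), (380, 128), (381, 122), (382, 116), (383, 112), (384, 112), (385, 110), (386, 110), (387, 110)]
```

```bash
python3 - <<'E'
from h import *
# slope of canister silhouettes, start vs now, vs model prediction
def edge(im,p0,p1,w=5):
    g=cv2.GaussianBlur(cv2.cvtColor(im,6).astype(np.float32),(0,0),1.0);gx=np.abs(np.gradient(g,axis=1))
    R=np.arange(p0[1],p1[1]+1);X=[]
    for r in R:
        x=p0[0]+(p1[0]-p0[0])*(r-p0[1])/(p1[1]-p0[1]);a=int(round(x))-w;s=gx[r,a:a+2*w+1];i=np.clip(s.argmax(),1,2*w-1)
        d=s[i-1]-2*s[i]+s[i+1];X.append(a+i+(.5*(s[i-1]-s[i+1])/d if d else 0))
    X=np.array(X);k=np.ones(len(R),bool)
    for _ in range(4):
        c=np.polyfit(R[k],X[k],1);e=np.abs(np.polyval(c,R)-X);k=e<max(.3,1.5*np.median(e))
    return c[0],k.sum(),len(R)
for n,st,now in(("scene",[((295,231),(293,247)),((324,233),(322,247))],[((292,231),(293,247)),((322,231),(321,247))]),("side",[((263,243),(266,270)),((305,243),(307,270))],[((265,243),(266,268)),((309,243),(308,268))])):
    C=cam(n)
    for im,L in((f"pics/{n}0.png",st),(f"pics/{n}5.png",now)):print(n,[np.round(edge(cv2.imread(im),*l),3) for l in L])
    for th in(-.112,-.03,0,.03):
        r=[]
        cx=np.array([.500,.0035,.037]); ax=np.array([0,-np.sin(th),np.cos(th)])
        v=cx-C[1][:3,3];sd=np.cross(v,ax);sd/=np.linalg.norm(sd)
        for s in(-1,1):
            q=proj(C,[cx+s*.035*sd+ax*.015,cx+s*.035*sd+ax*.075]);r.append((q[1]-q[0])[0]/(q[1]-q[0])[1])
        print(th,np.round(r,3))
E
```

```text
scene [array([-0.346, 12.   , 17.   ]), array([-0.138, 15.   , 15.   ])]
scene [array([ 0.21,  9.  , 17.  ]), array([-0.248, 10.   , 17.   ])]
-0.112 [-0.127 -0.171]
-0.03 [-0.02  -0.065]
0 [ 0.019 -0.026]
0.03 [0.059 0.014]
side [array([ 0.138, 21.   , 28.   ]), array([ 0.094, 21.   , 28.   ])]
side [array([ 0.05, 24.  , 26.  ]), array([-4.0e-03,  2.1e+01,  2.6e+01])]
-0.112 [0.153 0.108]
-0.03 [0.087 0.037]
0 [0.062 0.009]
0.03 [ 0.037 -0.019]
```

Bore axis from the side silhouettes gives about -0.002 rad, which is level, and the wedge back is at stand y ≈ 90 mm. On to the brush.

Call:
{"method": "move_arm", "body": {
  "deltas": [
    [11,-31,0,0,0,0],
    [11,-31,0,0,0,0],
    [11,-31,0,0,0,0],
    [11,-31,0,0,0,0],
    [11,-31,0,0,0,0]
  ],
  "claw": 0
}}

```text
t: 8.03
eef_pos: [0.5557, -0.1061, 0.4038]
ee_rot: [3.14, -0.0, -1.566]
force: [-0.2, 0.3, 0.4]
width: 0.0279
```

Call:
{"method": "move_arm", "body": {
  "deltas": [
    [11,-31,0,0,0,0],
    [11,-31,0,0,0,0],
    [11,-31,0,0,0,0],
    [12,-31,0,0,0,0],
    [0,0,0,0,0,0]
  ]
}}

```text
t: 8.45
eef_pos: [0.6019, -0.233, 0.4025]
ee_rot: [3.138, -0.001, -1.569]
force: [-0.8, 0.3, 1.1]
width: 0.0613
```

```bash
python3 - <<'E'
from h import *
s=arm.get_state();print(s["t"],s["eef_pos"],s["ee_rot"],s["width"])
C=cam("wrist",s);f=arm.grab_frame("wrist");cv2.imwrite("pics/w6.png",f[:,:,::-1]);np.savez("w6.npz",K=C[0],T=C[1])
for t,z in [("holder",0),("holder_in",.005),("brush",.005)]:
    for d in arm.spot_point(t,"wrist"): print(t,np.round(d["xy"]),round(d["score"],2),atz(C,d["xy"],z).round(4))
E
```

```text
8.45 [ 0.60188824 -0.23299318  0.40245687] [ 3.13829346e+00 -9.76834840e-04 -1.56939428e+00] 0.0612970344797584
brush [188. 152.] 0.77 [ 0.7267 -0.2818  0.005 ]
brush [318. 143.] 0.61 [ 0.6016 -0.2898  0.005 ]
```

View pics/w6.png

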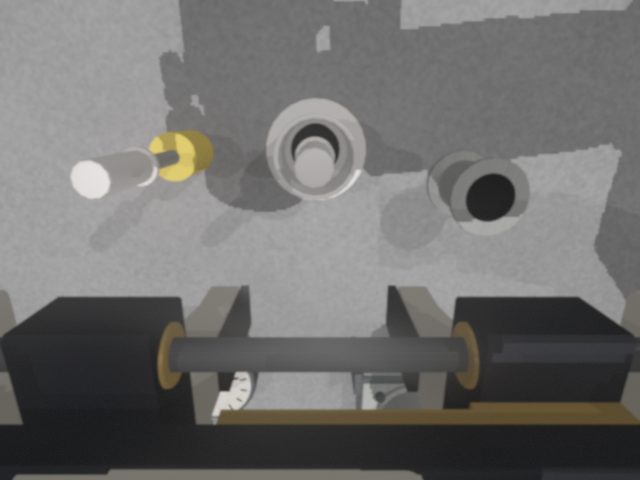

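The wrist view shows the black-headed brush in the white pot, handle top at (315,168). The yellow one is at (180,155) and the spool at (490,195).

```bash
python3 - <<'E'
from h import *
d=np.load("w6.npz");C=(d["K"],d["T"])
print("htop",atz(C,(314.5,167.5),.183),"pot rim",atz(C,(317,159),.07),"foot",atz(C,(316,149),.0),"yellow",atz(C,(91,180),.178), "head", atz(C,(316,146),.06))
f=cv2.cvtColor(cv2.imread("pics/w6.png"),6)
print(f[155:160].mean(0).astype(int)[262:372].tolist());print(f[:,313:318].mean(1).astype(int)[95:205].tolist())
E
```

```text
htop [ 0.60383465 -0.28894306  0.183     ] pot rim [ 0.60267266 -0.28179853  0.07      ] foot [ 0.60372817 -0.28424655  0.        ] yellow [ 0.72255443 -0.28147922  0.178     ] head [ 0.60351524 -0.29122376  0.06      ]
[94, 95, 96, 102, 116, 131, 141, 143, 142, 143, 147, 156, 167, 171, 170, 161, 149, 139, 134, 129, 124, 123, 124, 129, 135, 139, 140, 140, 137, 125, 103, 83, 94, 122, 144, 156, 164, 170, 174, 175, 176, 177, 177, 177, 177, 177, 178, 177, 177, 177, 177, 177, 177, 177, 177, 177, 177, 177, 177, 177, 177, 177, 177, 177, 177, 177, 174, 170, 163, 157, 153, 147, 127, 89, 68, 84, 111, 131, 139, 140, 140, 141, 139, 136, 129, 125, 123, 122, 122, 122, 129, 141, 153, 158, 159, 158, 158, 159, 161, 160, 160, 157, 147, 129, 116, 109, 108, 107, 107, 107]
[115, 117, 130, 151, 168, 174, 176, 176, 176, 176, 176, 176, 176, 176, 175, 175, 175, 174, 172, 175, 177, 174, 168, 157, 144, 140, 138, 127, 96, 62, 49, 48, 49, 50, 50, 50, 50, 50, 50, 52, 68, 113, 153, 170, 170, 160, 148, 141, 139, 140, 141, 143, 152, 165, 174, 178, 179, 179, 179, 179, 178, 178, 177, 177, 176, 176, 176, 175, 175, 175, 174, 174, 174, 173, 173, 173, 173, 172, 172, 172, 172, 171, 171, 171, 170, 170, 170, 170, 170, 169, 167, 163, 154, 143, 139, 139, 140, 140, 141, 147, 161, 172, 174, 173, 172, 164, 160, 161, 163, 164]
```

Call:
{"method": "move_arm", "body": {
  "deltas": [
    [1,-28,0,0,0,0],
    [0.6,-28,0,0,0,0],
    [0,0,0,0,0,0],
    [0,0,-20,0,0,0],
    [0,0,-30,0,0,0]
  ]
}}

```text
t: 9.07
eef_pos: [0.6026, -0.2851, 0.3577]
ee_rot: [-3.135, -0.002, -1.566]
force: [1.3, 0.2, 0.0]
width: 0.088
```

Call:
{"method": "move_arm", "body": {
  "deltas": [
    [0,0,-25,0,0,0],
    [0,0,-10,0,0,0],
    [0,0,0,0,0,0],
    [0,0,0,0,0,0],
    [0,0,0,0,0,0]
  ]
}}

```text
t: 9.48
eef_pos: [0.6025, -0.2855, 0.3216]
ee_rot: [-3.139, -0.001, -1.567]
force: [0.4, 0.1, 0.4]
width: 0.0877
```

Call:
{"method": "move_arm", "body": {
  "deltas": [
    [0,0,0,0,0,0],
    [0,0,0,0,0,0],
    [0,0,0,0,0,0],
    [0,0,0,0,0,0],
    [0,0,0,0,0,0]
  ],
  "claw": 255,
  "squeeze": 40
}}

```text
t: 9.9
eef_pos: [0.6017, -0.286, 0.32]
ee_rot: [-3.141, -0.0, -1.568]
force: [0.5, -0.6, 0.7]
width: 0.0599
```

Call:
{"method": "move_arm", "body": {
  "deltas": [
    [0,0,0,0,0,0],
    [0,0,0,0,0,0],
    [0,0,0,0,0,0],
    [0,0,0,0,0,0],
    [0,0,0,0,0,0]
  ]
}}

```text
t: 10.32
eef_pos: [0.6017, -0.2859, 0.3196]
ee_rot: [3.142, 0.0, -1.568]
force: [-0.9, 0.4, -0.3]
width: 0.0264
```

Call:
{"method": "move_arm", "body": {
  "deltas": [
    [0,0,0,0,0,0],
    [0,0,0,0,0,0],
    [0,0,0,0,0,0],
    [0,0,0,0,0,0],
    [0,0,0,0,0,0]
  ]
}}

```text
t: 10.73
eef_pos: [0.6017, -0.2859, 0.3195]
ee_rot: [3.141, 0.0, -1.568]
force: [-0.6, 0.8, -0.9]
width: 0.0214
```

Call:
{"method": "move_arm", "body": {
  "deltas": [
    [0,0,20,0,0,0],
    [0,0,36,0,0,0],
    [0,0,36,0,0,0],
    [0,0,36,0,0,0],
    [0,0,37,0,0,0]
  ]
}}

```text
t: 11.15
eef_pos: [0.6013, -0.2858, 0.4861]
ee_rot: [3.141, 0.0, -1.568]
force: [0.6, -0.9, -1.5]
width: 0.0214
```

Call:
{"method": "move_arm", "body": {
  "deltas": [
    [-5,15,0,0,0,0],
    [-11,32,0,0,0,0],
    [-13,36,0,0,0,0],
    [-13,36,0,0,0,0],
    [-13,36,0,0,0,0]
  ]
}}

```text
t: 11.57
eef_pos: [0.5457, -0.1297, 0.4843]
ee_rot: [3.141, 0.0, -1.569]
force: [0.1, 1.5, -2.2]
width: 0.0215
```

Call:
{"method": "move_arm", "body": {
  "deltas": [
    [-13,36,0,0,0,0],
    [-13,36,0,0,0,0],
    [-11,32,0,0,0,0],
    [-8,20,0,0,0,0],
    [-2,8,0,0,0,0]
  ]
}}

```text
t: 11.98
eef_pos: [0.4983, 0.0032, 0.4851]
ee_rot: [-3.141, 0.001, -1.565]
force: [-0.4, -0.8, -2.0]
width: 0.0217
```

Call:
{"method": "move_arm", "body": {
  "deltas": [
    [0,0,0,0,0,0],
    [0,0,0,0,0,0],
    [0,0,0,0,0,0],
    [0,0,0,0,0,0],
    [0,0,0,0,0,0]
  ]
}}

```text
t: 12.4
eef_pos: [0.5, 0.0003, 0.4844]
ee_rot: [3.141, -0.0, -1.569]
force: [0.9, 0.2, -1.6]
width: 0.0216
```

```bash
python3 - <<'E'
from h import *
s=arm.get_state();print(s["t"],s["eef_pos"],s["ee_rot"],s["width"],s["force"])
f=arm.grab_frame("wrist");a=arm.grab_frame("scene");b=arm.grab_frame("side")
cv2.imwrite("pics/c7.png",np.hstack([cv2.resize(x[:,:,::-1],(260,360)) for x in (f[0:300,200:440],a[120:280,250:366],b[100:310,200:352])]))
E
```

```text
12.4 [5.00020852e-01 3.28613505e-04 4.84365345e-01] [ 3.14102097e+00 -2.86223942e-04 -1.56916496e+00] 0.02156200238805891 [ 0.87153438  0.16706108 -1.63075052]
```

View pics/c7.png

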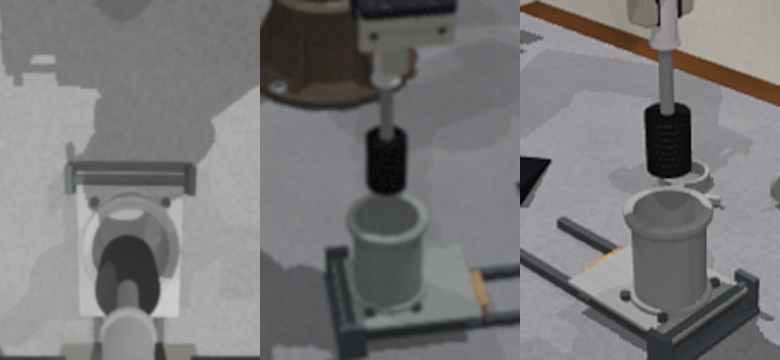

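Call:
{"method": "move_arm", "body": {
  "deltas": [
    [0,0,-15,0,0,0],
    [0,0,-30,0,0,0],
    [0,0,-30,0,0,0],
    [0,0,-25,0,0,0],
    [0,0,-14,0,0,0]
  ]
}}

```text
t: 12.97
eef_pos: [0.4988, 0.0006, 0.3676]
ee_rot: [3.138, -0.001, -1.569]
force: [-0.6, 0.4, -2.0]
width: 0.0212
```

Call:
{"method": "move_arm", "body": {
  "deltas": [
    [0,0,-6,0,0,0],
    [0,0,-4,0,0,0],
    [0,0,-3,0,0,0],
    [0,0,-2,0,0,0],
    [0,0,-1,0,0,0]
  ]
}}

```text
t: 13.38
eef_pos: [0.5, 0.0012, 0.3553]
ee_rot: [-3.14, 0.0, -1.568]
force: [-0.2, -0.7, -2.0]
width: 0.0215
```

Call:
{"method": "move_arm", "body": {
  "deltas": [
    [0,0,-1,0,0,0],
    [0,0,-1,0,0,0],
    [0,0,-1,0,0,0],
    [0,0,0,0,0,0],
    [0,0,0,0,0,0]
  ]
}}

```text
t: 13.8
eef_pos: [0.4998, 0.0011, 0.3518]
ee_rot: [-3.141, 0.0, -1.568]
force: [0.3, -0.7, -1.1]
width: 0.0211
```

Call:
{"method": "move_arm", "body": {
  "deltas": [
    [0,0,-1,0,0,0],
    [0,0,0,0,0,0],
    [0,0,0,0,0,0],
    [0,0,0,0,0,0],
    [0,0,0,0,0,0]
  ]
}}

```text
t: 14.22
eef_pos: [0.5, 0.001, 0.3517]
ee_rot: [-3.14, -0.0, -1.567]
force: [-2.1, -0.2, 6.2]
width: 0.0216
```

Call:
{"method": "move_arm", "body": {
  "deltas": [
    [0,0,-1,0,0,0],
    [0,0,0,0,0,0],
    [0,0,0,0,0,0],
    [0,0,0,0,0,0],
    [0,0,0,0,0,0]
  ]
}}

```text
t: 14.63
eef_pos: [0.5001, 0.001, 0.3516]
ee_rot: [-3.139, -0.001, -1.567]
force: [-4.0, -0.1, 13.3]
width: 0.0214
```

Bottom felt at TCP z = 0.3517 (6 N, then 13 N). Next are the strokes, 61 mm up and back to the floor.

Call:
{"method": "move_arm", "body": {
  "deltas": [
    [0,0,13,0,0,0],
    [0,0,25,0,0,0],
    [0,0,18,0,0,0],
    [0,0,7,0,0,0],
    [0,0,0,0,0,0]
  ]
}}

```text
t: 15.05
eef_pos: [0.5001, 0.0012, 0.4143]
ee_rot: [-3.138, 0.001, -1.568]
force: [-0.8, 0.0, -1.1]
width: 0.0213
```

Call:
{"method": "move_arm", "body": {
  "deltas": [
    [0,0,0,0,0,0],
    [0,0,0,0,0,0],
    [0,0,-12,0,0,0],
    [0,0,-18,0,0,0],
    [0,0,-15,0,0,0]
  ]
}}

```text
t: 15.47
eef_pos: [0.4992, 0.001, 0.3656]
ee_rot: [3.14, -0.0, -1.568]
force: [-0.4, -0.4, -1.4]
width: 0.021
```

Call:
{"method": "move_arm", "body": {
  "deltas": [
    [0,0,-9,0,0,0],
    [0,0,-5,0,0,0],
    [0,0,-2.5,0,0,0],
    [0,0,-1,0,0,0],
    [0,0,0,0,0,0]
  ]
}}

```text
t: 15.88
eef_pos: [0.4997, 0.0008, 0.3516]
ee_rot: [3.141, -0.001, -1.567]
force: [-6.3, -0.2, 12.5]
width: 0.0212
```

Call:
{"method": "move_arm", "body": {
  "deltas": [
    [0,0,0,0,0,0],
    [0,0,0,0,0,0],
    [0,0,0,0,0,0],
    [0,0,0,0,0,0],
    [0,0,0,0,0,0]
  ]
}}

```text
t: 16.3
eef_pos: [0.4996, 0.0008, 0.3516]
ee_rot: [3.142, -0.001, -1.567]
force: [-6.2, -0.4, 12.0]
width: 0.021
```

Call:
{"method": "move_arm", "body": {
  "deltas": [
    [0,0,13,0,0,0],
    [0,0,25,0,0,0],
    [0,0,18,0,0,0],
    [0,0,6,0,0,0],
    [0,0,0,0,0,0]
  ]
}}

```text
t: 16.72
eef_pos: [0.5001, 0.0012, 0.4137]
ee_rot: [-3.138, 0.001, -1.568]
force: [-0.3, -0.1, -1.9]
width: 0.0211
```

Call:
{"method": "move_arm", "body": {
  "deltas": [
    [0,0,0,0,0,0],
    [0,0,0,0,0,0],
    [0,0,-12,0,0,0],
    [0,0,-18,0,0,0],
    [0,0,-15,0,0,0]
  ]
}}

```text
t: 17.13
eef_pos: [0.4992, 0.001, 0.3652]
ee_rot: [3.14, -0.0, -1.568]
force: [-0.3, 0.2, -2.1]
width: 0.0212
```

Call:
{"method": "move_arm", "body": {
  "deltas": [
    [0,0,-9,0,0,0],
    [0,0,-5,0,0,0],
    [0,0,-2,0,0,0],
    [0,0,-1,0,0,0],
    [0,0,0,0,0,0]
  ]
}}

```text
t: 17.55
eef_pos: [0.4996, 0.0008, 0.3516]
ee_rot: [3.141, -0.002, -1.567]
force: [-5.0, -0.3, 13.2]
width: 0.0216
```

Call:
{"method": "move_arm", "body": {
  "deltas": [
    [0,0,0,0,0,0],
    [0,0,0,0,0,0],
    [0,0,0,0,0,0],
    [0,0,0,0,0,0],
    [0,0,0,0,0,0]
  ]
}}

```text
t: 17.97
eef_pos: [0.4995, 0.0008, 0.3516]
ee_rot: [3.141, -0.001, -1.567]
force: [-6.7, -0.1, 13.2]
width: 0.0212
```

Call:
{"method": "move_arm", "body": {
  "deltas": [
    [0,0,15,0,0,0],
    [0,0,30,0,0,0],
    [0,0,32,0,0,0],
    [0,0,32,0,0,0],
    [0,0,25,0,0,0]
  ]
}}

```text
t: 18.38
eef_pos: [0.4998, 0.001, 0.487]
ee_rot: [-3.139, 0.0, -1.568]
force: [1.7, 1.0, -0.9]
width: 0.0213
```

Call:
{"method": "move_arm", "body": {
  "deltas": [
    [5,-15,0,0,0,0],
    [11,-32,0,0,0,0],
    [13,-36,0,0,0,0],
    [13,-36,0,0,0,0],
    [13,-36,0,0,0,0]
  ]
}}

```text
t: 18.8
eef_pos: [0.5551, -0.1554, 0.4844]
ee_rot: [-3.141, -0.0, -1.567]
force: [1.0, -0.1, -0.9]
width: 0.0213
```

Call:
{"method": "move_arm", "body": {
  "deltas": [
    [13,-36,0,0,0,0],
    [13,-36,0,0,0,0],
    [11,-30,0,0,0,0],
    [8,-18,0,0,0,0],
    [2.5,-6,0,0,0,0]
  ]
}}

```text
t: 19.22
eef_pos: [0.6031, -0.2829, 0.4826]
ee_rot: [3.139, -0.0, -1.57]
force: [-0.3, 0.2, -1.7]
width: 0.0215
```

Call:
{"method": "move_arm", "body": {
  "deltas": [
    [0,0,0,0,0,0],
    [0,0,0,0,0,0],
    [0,0,0,0,0,0],
    [0,0,0,0,0,0],
    [0,0,0,0,0,0]
  ]
}}

```text
t: 19.63
eef_pos: [0.602, -0.2788, 0.4849]
ee_rot: [-3.141, -0.0, -1.566]
force: [-0.3, -0.2, -1.0]
width: 0.0211
```

```bash
python3 - <<'E'
from h import *
s=arm.get_state();print(s["t"],s["eef_pos"],s["ee_rot"],s["width"],s["force"])
f=arm.grab_frame("wrist");a=arm.grab_frame("scene");b=arm.grab_frame("side")
cv2.imwrite("pics/side8.png",b[:,:,::-1])
cv2.imwrite("pics/c8.png",np.hstack([cv2.resize(x[:,:,::-1],(260,360)) for x in (f[0:300,200:440],a[180:340,130:246],b[140:350,400:552])]))
E
```

```text
19.6333 [ 0.60200895 -0.27878034  0.48485717] [-3.14065796e+00 -6.29325981e-05 -1.56634820e+00] 0.02111003302517599 [-0.31154097 -0.21418737 -0.99685793]
```

View pics/c8.png

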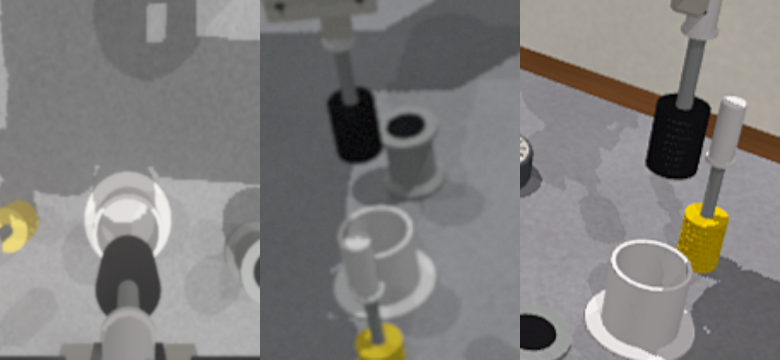

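Call:
{"method": "move_arm", "body": {
  "deltas": [
    [0,0,-15,0,0,0],
    [0,0,-25,0,0,0],
    [0,0,-25,0,0,0],
    [0,0,-15,0,0,0],
    [0,0,-10,0,0,0]
  ]
}}

```text
t: 20.2
eef_pos: [0.6017, -0.2795, 0.392]
ee_rot: [3.139, 0.001, -1.568]
force: [-0.7, -0.6, -1.3]
width: 0.0214
```

Call:
{"method": "move_arm", "body": {
  "deltas": [
    [0,0,-8,0,0,0],
    [0,0,-8,0,0,0],
    [0,0,-10,0,0,0],
    [0,0,-12,0,0,0],
    [0,0,-10,0,0,0]
  ]
}}

```text
t: 20.62
eef_pos: [0.6022, -0.2798, 0.3454]
ee_rot: [-3.141, 0.0, -1.568]
force: [-0.1, -0.4, -1.4]
width: 0.0213
```

Call:
{"method": "move_arm", "body": {
  "deltas": [
    [0,0,-10,0,0,0],
    [0,0,-8,0,0,0],
    [0,0,-4,0,0,0],
    [0,0,-2,0,0,0],
    [0,0,0,0,0,0]
  ]
}}

```text
t: 21.03
eef_pos: [0.6022, -0.2799, 0.3218]
ee_rot: [3.141, 0.0, -1.568]
force: [0.7, 0.3, -1.4]
width: 0.0214
```

Call:
{"method": "move_arm", "body": {
  "deltas": [
    [0,0,-1,0,0,0],
    [0,0,-1,0,0,0],
    [0,0,0,0,0,0],
    [0,0,0,0,0,0],
    [0,0,0,0,0,0]
  ]
}}

```text
t: 21.45
eef_pos: [0.6022, -0.2799, 0.3204]
ee_rot: [-3.141, -0.0, -1.568]
force: [-0.3, -0.2, -2.0]
width: 0.0216
```

Call:
{"method": "move_arm", "body": {
  "deltas": [
    [0,0,-0.6,0,0,0],
    [0,0,0,0,0,0],
    [0,0,0,0,0,0],
    [0,0,0,0,0,0],
    [0,0,0,0,0,0]
  ]
}}

```text
t: 21.87
eef_pos: [0.6022, -0.2799, 0.3196]
ee_rot: [-3.142, 0.0, -1.568]
force: [0.4, -0.2, -0.5]
width: 0.0216
```

Call:
{"method": "move_arm", "body": {
  "deltas": [
    [0,0,0,0,0,0],
    [0,0,0,0,0,0],
    [0,0,0,0,0,0],
    [0,0,0,0,0,0],
    [0,0,0,0,0,0]
  ],
  "claw": 0
}}

```text
t: 22.28
eef_pos: [0.6022, -0.2799, 0.3197]
ee_rot: [-3.141, -0.0, -1.568]
force: [0.5, -0.8, 0.4]
width: 0.0492
```

Call:
{"method": "move_arm", "body": {
  "deltas": [
    [0,0,0,0,0,0],
    [0,0,0,0,0,0],
    [0,0,0,0,0,0],
    [0,0,0,0,0,0],
    [0,0,0,0,0,0]
  ]
}}

```text
t: 22.7
eef_pos: [0.6022, -0.2799, 0.3195]
ee_rot: [3.142, 0.0, -1.568]
force: [0.2, 0.1, 0.1]
width: 0.0824
```

Call:
{"method": "move_arm", "body": {
  "deltas": [
    [0,0,15,0,0,0],
    [0,0,25,0,0,0],
    [0,0,35,0,0,0],
    [0,0,35,0,0,0],
    [0,0,20,0,0,0]
  ]
}}

```text
t: 23.12
eef_pos: [0.6024, -0.2802, 0.4541]
ee_rot: [-3.137, -0.002, -1.567]
force: [0.4, 0.3, 1.1]
width: 0.0874
```

Call:
{"method": "move_arm", "body": {
  "deltas": [
    [0,20,0,0,0,0],
    [0,20,0,0,0,0],
    [0,10,0,0,0,0],
    [0,0,0,0,0,0],
    [0,0,0,0,0,0]
  ]
}}

```text
t: 23.53
eef_pos: [0.6023, -0.2294, 0.4496]
ee_rot: [3.142, -0.0, -1.566]
force: [-0.5, 0.2, -0.5]
width: 0.0876
```

```bash
python3 - <<'E'
from h import *
s=arm.get_state();print(s["t"],s["eef_pos"],s["width"],s["force"])
f=arm.grab_frame("wrist");a=arm.grab_frame("scene");b=arm.grab_frame("side")
cv2.imwrite("pics/side9.png",b[:,:,::-1])
d=np.abs(b[200:330,170:370].astype(int)-cv2.imread("pics/side5.png")[200:330,170:370,::-1].astype(int)).max(2)
print("side diff canister region frac",(d>25).mean(),"rim/body",(d[0:75,85:145]>25).mean())
cv2.imwrite("pics/c9.png",np.vstack([np.hstack([cv2.resize(x[:,:,::-1],(260,300)) for x in (f[0:300,190:450],a[180:340,130:269],b[140:350,400:582])]),cv2.resize(b[195:320,170:495,::-1],(780,300))]))
E
```

```text
23.5333 [ 0.60227585 -0.22944087  0.44959978] 0.08756906814859343 [-0.45360235  0.16076866 -0.51738951]
side diff canister region frac 0.17965384615384616 rim/body 0.094
```

View pics/c9.png

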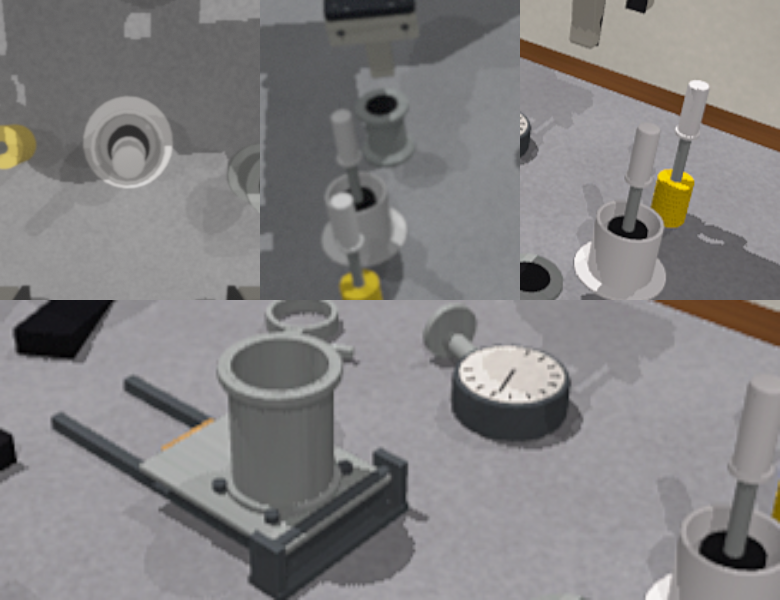

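The brush stands upright in its pot and the wedge and tray look unchanged. One last numeric level check before handing in.

```bash
python3 - <<'E'
from h import *
def edge(im,p0,p1,w=5):
    g=cv2.GaussianBlur(cv2.cvtColor(im,6).astype(np.float32),(0,0),1.0);gx=np.abs(np.gradient(g,axis=1))
    R=np.arange(p0[1],p1[1]+1);X=[]
    for r in R:
        x=p0[0]+(p1[0]-p0[0])*(r-p0[1])/(p1[1]-p0[1]);a=int(round(x))-w;s=gx[r,a:a+2*w+1];i=np.clip(s.argmax(),1,2*w-1)
        d=s[i-1]-2*s[i]+s[i+1];X.append(a+i+(.5*(s[i-1]-s[i+1])/d if d else 0))
    X=np.array(X);k=np.ones(len(R),bool)
    for _ in range(4):
        c=np.polyfit(R[k],X[k],1);e=np.abs(np.polyval(c,R)-X);k=e<max(.3,1.5*np.median(e))
    return c[0],k.sum()
r=[]
for i in (5,8,9):
    e=[edge(cv2.imread(f"pics/side{i}.png"),*l) for l in(((265,243),(266,268)),((309,243),(308,268)))]
    th=[-(e[0][0]+.0145-.062)/.83,-(e[1][0]+.0145-.009)/.93]; print(i,np.round(e,3).tolist(),np.round(th,3)); r=th
if abs(np.mean(r))<.015: arm.job_done(); print("done")
E
```

```text
5 [[0.05, 24.0], [-0.004, 21.0]] [-0.004 -0.001]
8 [[0.047, 26.0], [-0.005, 21.0]] [ 0.    -0.001]
9 [[0.047, 26.0], [-0.004, 21.0]] [ 0.    -0.001]
the job is handed in; nothing more can be done
done
```

I did the whole job in the order asked and handed it in at about 24 s on the robot's clock. No verdict came back, so this rests on my own checks.

- **Wedge and tray:** I pushed the wooden wedge about 121 mm, until its thick end was about 90 mm along the stand. The canister's outline in the side camera puts the tray within about 0.001 rad of level, unchanged before and after the scrub.
- **Scrub:** The black brush touched the canister floor three times, with 12–13 N felt each time. Between times I drew it up about 62 mm of the 91 mm bore.
- **Brush:** It stands upright in its white pot, released, and the gripper is clear above it.
- **Other fittings:** I did not go near the yellow brush, black wedges, spool, gauge or clamp. The last pictures show no sign that any of them moved.

**Checks that failed or disagreed:**
- My first tilt estimate, by image matching, failed: its match was poor and it read about -0.026 rad.
- The view down the bore suggested up to +0.02 rad, with an uncertainty of about 0.012 rad.
- The scene-camera outline was too noisy to use.
- I relied on the side-camera outline and the wedge's position, which agreed with each other.

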